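Set the stiff bench timer and start it

ROBOT

A 6-joint arm with a two-finger parallel gripper is mounted at the origin on the work surface. World frame = base frame: x ahead of the robot, y to its left, z up, the work surface at z = 0. Lengths are in mm, angles in rad, forces in N, time in s.
With the tool pointing down it reaches from about 300 to 750 mm from the base axis. Payload 8.5 kg.
Tool frame: the origin (TCP) lies on the centre line of the jaws, within the pads' length; the fingertips stand 19 mm ahead of it and the grasp point (between the pads) is the TCP (tcp_to_tips is the distance from the TCP to the fingertips, in mm); z points along the fingers, y is the line along which they close (so a half turn about z gives the same grasp; the last joint's range is limited). The gripper opens to 88 mm and grips with 3 to 60 N. Pads are 18 mm wide; open, the fingers measure 123 mm over their backs; the gripper's body (75 mm by 187 mm) begins 45 mm behind the grasp point.
Start: joints at [-1.396, 0.381, 1.297, -0, 1.464, -0.215], TCP at [208.995, -508.726, 257.748] pointing down, gripper open.
Joint ranges: [-3.11, 3.11], [-0.89, 2.33], [0.22, 2.48], [-1.42, 4.56], [0.17, 2.85], [-2.88, 2.88]. Speed limits (rad/s): [2.39, 2.39, 3.14, 3.14, 3.14, 3.14].

INTERFACE

Orientations are given as a unit quaternion [x, y, z, w].
In Python, from cell import state, snapshot, finish_job, tcp_to_tips gives the robot as it stands.
- The arm moves only by the tool step_arm, never from a script. Its argument "commands" is a list of rows, each a list of 3 entries, a list of its own where there are three numbers: the turn, a rotation vector about the tool's x, y, z in rad, then the shift along the tool's x, y, z in cm, then the closure in counts, from 0 (fully open) to 255 (shut). In form: [[[rx, ry, rz], [x, y, z], hand], ...]. A call has 1 to 12 rows; each row is the pose to reach, as a shift and turn from the pose commanded when the call began, along the tool's axes at that moment; what a row does not reach only later rows make up. A row lasts 1/10 s, in which the tool goes at most 50 mm and 8.59 degrees, less where a joint would pass 70% of its speed; a pose out of reach is approached as far as the arm can. A call with a gripper value outside its range is refused whole. The fingers move at their own pace and stop on an object; "squeeze" is the grip in N (left out, the last holds). Time passes only in rows, so rows that repeat a pose let the fingers close. It gives the time, the measured TCP pose, the force, the opening and the grip force at its end, in the units of the state.
- state(): the state, without advancing time (a new reading comes with each control period).
- snapshot(name): name is "side" or "top"; returns a dict with "color" (480x640x3 uint8, red, green, blue), "mtx" (3x3 intrinsics, pixels), "dist_coeffs" ([k1, k2, p1, p2, k3] as OpenCV has them; the pictures are not rectified), "camera_from_world" (4x4, takes a point from world to camera coordinates). Camera axes: x right, y down, z forward; pixel columns grow to the right and rows downward; lengths in mm; the calibration is good to about 2 mm. A picture is of the moment at which its call begins. There is no depth.
- finish_job(): hands the job in; it is judged then, once.
The state is a dict: "time_s": time; "qpos": joint angles; "joint_vel": joint speeds; "joint_torque": joint torques, N m; "tcp_pos": TCP position; "ee_rot": TCP orientation; "wrist_force": force on the tool from outside, world axes, zero at the start; "torque": the same for the moment, N m; "grip_width": finger opening in mm; "grip_force": force on a finger pad.
Only numpy, scipy, OpenCV 4.12 (cv2) and the standard library are available. Lean on these libraries where they do the work, as an engineer would, in place of code of your own. Each camera call takes 0.05 s, during which the arm holds its last target. There are 200 camera calls.

TASK

Hold the loose bench timer down firmly, with about 18 N and never more than 25 N, while you turn its stiff knob clockwise until the pointer lines up with the raised tab on the ring around it; the timer must not slide or twist on the bench and the tab must stay where it is on the ring's scale. Then press the round start button fully down, gently, let go, and leave everything else on the bench where it is.

Things in the scene. Friction and masses are not known exactly. Their poses are not given: they have to be found in the camera images.
- timer: Bench timer: low grey box, 110 (x) x 144 mm (y), loose on four feet at (+-30, +-50) mm, about 0.4 kg. Origin: centre of its underside at bench level, below the knob's axis; z up. Aluminium top deck 42 mm above the bench. On it, centred, a flat white ring 82 mm wide (3 mm high) and the black knob; at the +y end a round black start button. Nothing yields when pressed: force rises steeply with depth.
- timer_corner (a point): A corner of the timer's deck, at (-50, -65, 42) mm in the timer's frame. It shows whether the timer has twisted. Closing on the knob can itself push the timer down (pads that swing forward as they shut): close 2 mm above dial_grip, or higher, and only then press by feel.
- dial (a joint): Turn of the knob on the timer, rad, grows clockwise seen from above, 0 to 2.6; starts between 0.05 and 0.3; stays where it is left. Stiff, about 0.3 N m: unless the timer is pressed down with 6 to 15 N (hidden weight and friction), it spins on the bench with the knob. At 0 the pointer points along the timer's +x.
- dial_grip (a point): On the knob's vertical axis, 76 mm above the bench: the height to grip, fingertips clear of the deck. The grip is an upright bar 42 mm long, 14 mm wide, flat-sided from 54 to 90 mm above the bench, on a round flange 46 mm across; x runs along the bar towards the pointer, the fingers close along y. A grip of 60 N or more turns it and carries the push down without slip.
- pointer_tip (a point): Tip of the low wedge-shaped pointer at one end of the knob, with a white stroke, 30.5 mm from the axis, 56 mm above the bench; x points outward from the axis through the pointer.
- index_ring (a joint): Turn of the ring, rad, in the same sense and from the same zero as the dial: the pointer is lined up when dial equals index_ring. Starts between 1.0 and 1.5, very stiff.
- tab (a point): Top centre of the small raised tab (6 x 8 mm, 9 mm high over the deck) on the ring, 36.5 mm from the knob's axis, 51 mm above the bench; x points outward from the axis through the tab.
- start_button (a joint): Travel of the start button, m: 0 up, 0.004 fully down; sprung, about 1.3 N to start and 4 N fully down.
- button_top (a point): Centre of the top of the start button, 20 mm across, 50 mm above the bench when up (8 mm over the deck), at (0, 56) mm in the timer's frame; moves down with it.
- bench: The wooden bench top (fixed), all flat, its surface at z = 0; origin on the surface in the middle of the work area.
- meter: Bystander: hand-held multimeter lying on its back, 165 x 85 x 43 mm, grey, with a small flat dial (not the timer). Origin: its underside, middle.
- parts_tray: Bystander: open cardboard parts tray 150 x 120 x 35 mm. Origin: its underside, middle.
- tip_tin: Bystander: round steel tip-cleaner tin, 60 mm across, 33 mm high, standing just beside the timer. Origin: its underside, middle.
- solder_spool: Bystander: solder spool standing on its flange, 54 mm across, 42 mm high. Origin: its underside, middle.
- screwdriver: Bystander: screwdriver lying flat, 140 mm long. Origin: its underside, on the bench, along x.
- beaker: Bystander: clear plastic cup, 68 mm across, 100 mm high. Origin: its underside, middle.
- pliers: Bystander: pliers lying flat, 150 mm long. Origin: its underside, middle.
Things that resemble listed ones, but are neither listed nor needed, are in the scene too. What is meant by the timer is not green or pink, and is the larger of those in its own colour.

How it is judged (in metres and radians):
On the way, in this order (a step that is already met when the one before it is completed fails the run):
1. the pointer is lined up with the tab (within 0.12 rad) (angle between the x axis of pointer_tip and the x axis of tab, either way round below 0.12 rad), for 0.3 s.
2. the start button is pressed fully down (past 3 mm) with the pointer still lined up (value of joint start_button above 0.003 m and angle between the x axis of pointer_tip and the x axis of tab, either way round below 0.12 rad), for 0.05 s.
At the end, for the whole second after the job is handed in: The pointer is lined up with the tab within 0.12 rad, the start button has been pressed and is up again (less than 1 mm down), and the timer stands flat and at rest where it stood: its origin within 12 mm and its corner within 15 mm of their starting places (angle between the x axis of pointer_tip and the x axis of tab, either way round below 0.12 rad and value of joint start_button below 0.001 m and distance of timer_corner from where it was at the start of the episode below 0.015 m and distance of timer from where it was at the start of the episode below 0.012 m and linear speed of timer below 0.01 m/s and angle between timer's own z axis and vertical below 0.05 rad); the robot touches nothing.
It fails at once if the timer slides or spins on the bench: its origin moves more than 12 mm or its corner more than 15 mm (distance of timer from where it was at the start of the episode above 0.012 m or distance of timer_corner from where it was at the start of the episode above 0.015 m).
It fails at once if the timer is pressed too hard: more than 40 N between it and the bench, its weight of 3 to 5 N included (contact force between timer and bench above 40 N).
It fails at once if the tab is pushed round: it moves more than 18 mm (distance of tab from where it was at the start of the episode above 0.018 m).
It fails at once if a bystander is moved by more than 30 mm (distance of any of meter, parts_tray, tip_tin, solder_spool, screwdriver, beaker, pliers from where it was at the start of the episode above 0.03 m).
It also fails if it takes over 64 s, if anything falls off the work surface, if the arm or the gripper's body presses on something with over 40 N, if the wrist force passes 120 N, or if a joint passes its speed limit or range.

## Working session

There is one attempt and no reset: what is moved stays moved. The work goes in short steps, Python scripts to look and compute and a tool call to move; the robot and the scene stay as the last step left them, time stands still between calls to the robot, and variables do not carry over. Pictures are saved under pics/ and viewed, at most 10 in all, crops included, and the job is handed in when it is done.

Besides the shell and the picture viewer there is one more tool, called after "Call:" in YAML: its name, and indented under it one key for each argument. step_arm: Moves the arm, as the interface text tells. Its arguments: {"type":"object","properties":{"commands":{"type":"array","items":{"type":"array"}},"squeeze":{"type":"number"}},"required":["commands"]}

```bash
ls; mkdir -p pics
python3 - <<'E'
from cell import *
import cv2
s=state();print(s)
for n in("side","top"):
    d=snapshot(n);cv2.imwrite(f"pics/{n}0.png",d["color"][:,:,::-1]);print(n,d["mtx"].round(1).tolist(),d["dist_coeffs"],d["camera_from_world"].round(3).tolist())
print(tcp_to_tips)
E
```

```text
pics
{'time_s': 0.0, 'qpos': array([-1.39625644e+00,  3.81210851e-01,  1.29820994e+00, -3.37254145e-06,
        1.46357879e+00, -2.15346270e-01]), 'joint_vel': array([-0.00043476,  0.00032414,  0.00117528,  0.00092283,  0.00085977,
        0.00062375]), 'joint_torque': array([-1.32872101e-03, -4.37933385e+01, -2.24556130e+01,  7.12927245e-02,
        3.52254405e-02, -1.40789903e-04]), 'tcp_pos': array([ 208.97825483, -508.50197606,  257.14690669]), 'ee_rot': array([ 9.81058419e-01,  1.93710822e-01,  1.26758101e-05, -7.03352101e-04]), 'wrist_force': array([-0.12332068,  0.09584098,  0.21579245]), 'torque': array([-0.00386186, -0.02389943, -0.04685246]), 'grip_force': 0.0, 'grip_width': 88.09044107650281}
side [[505.0, 0.0, 316.9], [0.0, 505.0, 236.5], [0.0, 0.0, 1.0]] [-0.12409975  0.          0.          0.          0.        ] [[-0.939, -0.343, -0.013, 505.168], [-0.235, 0.669, -0.705, 127.511], [0.25, -0.659, -0.709, 1088.521], [0.0, 0.0, 0.0, 1.0]]
top [[538.0, 0.0, 324.2], [0.0, 538.0, 244.0], [0.0, 0.0, 1.0]] [-0.02541407  0.          0.          0.          0.        ] [[0.027, -1.0, 0.007, 53.255], [-0.991, -0.028, -0.134, 495.871], [0.134, -0.004, -0.991, 1439.13], [0.0, 0.0, 0.0, 1.0]]
19.0
```

View pics/top0.png

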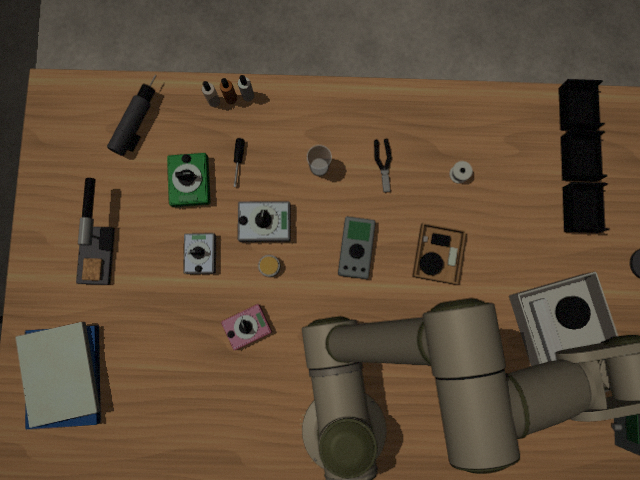

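View pics/side0.png

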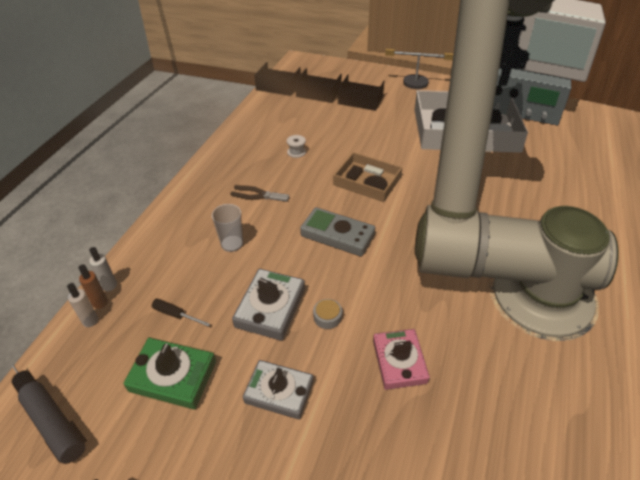

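Top view: the timer (larger grey) is at about (264,221) with its button at (243,220), and the tin is at (269,266). Side view: the timer is at (268,300). Next I'll rectify both views onto the deck plane.

```bash
cat > h.py <<'E'
import numpy as np,cv2
from cell import *
def proj(d,P):
    M=d["camera_from_world"]
    return cv2.projectPoints(np.float64(P).reshape(-1,3),cv2.Rodrigues(M[:3,:3])[0],M[:3,3],d["mtx"],d["dist_coeffs"])[0][:,0]
def unproj(d,uv,z):
    M=d["camera_from_world"];R=M[:3,:3];c=-R.T@M[:3,3]
    p=cv2.undistortPoints(np.float64(uv).reshape(-1,1,2),d["mtx"],d["dist_coeffs"])[:,0]
    r=np.c_[p,np.ones(len(p))]@R
    return c+r*((z-c[2])/r[:,2])[:,None]
def ortho(d,cx,cy,z,w,h,s):
    # image up = world x, left = world y
    v,u=np.mgrid[0:h,0:w]
    P=np.stack([cx-(v-h/2)/s,cy-(u-w/2)/s,0*u+z],-1)
    m=proj(d,P).reshape(h,w,2).astype(np.float32)
    return cv2.remap(d["color"],m[...,0],m[...,1],cv2.INTER_CUBIC)[:,:,::-1]
E
python3 - <<'E'
from h import *
t=snapshot("top");s=snapshot("side")
c=unproj(t,[(264,218)],45)[0];print(c, unproj(s,[(270,298)],45), unproj(t,[(269,266)],33))
im=np.hstack([ortho(d,round(c[0]),round(c[1]),z,400,300,2.2) for d,z in((t,42),(s,42))])
im2=np.hstack([ortho(d,round(c[0]),round(c[1]),56,400,300,2.2) for d in(t,s)])
cv2.imwrite("pics/o.png",np.vstack([im,im2]))
E
```

```text
[559.58449297 233.42293397  45.        ] [[552.54322746 239.8626966   45.        ]] [[429.6292516 215.5674898  33.       ]]
```

View pics/o.png

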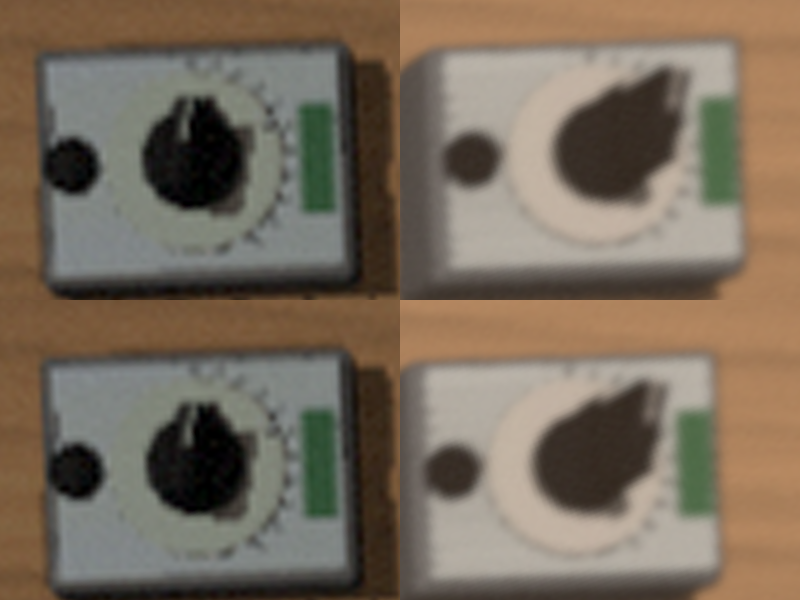

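Deck and button show clearly (button at about (72,165) in the z=42 panel), with the knob bar stretched by parallax. I'll fit the deck and look closer, with the raw crops beside a polar scan of the ring.

```bash
cat >> h.py <<'E'
def deckfit(d,cx,cy,z=42,s=4):
    im=ortho(d,cx,cy,z,720,600,s)
    hsv=cv2.cvtColor(im,cv2.COLOR_BGR2HSV)
    o=im[300+int(25*s),360+int(45*s)].astype(int) # deck sample
    m=((np.abs(im.astype(int)-o).max(-1)<45)).astype(np.uint8)
    m=cv2.morphologyEx(m,cv2.MORPH_OPEN,np.ones((9,9)))
    n,l,st,_=cv2.connectedComponentsWithStats(m)
    k=1+st[1:,4].argmax();pts=np.argwhere(l==k)[:,::-1].astype(np.float32)
    (u,v),wh,a=cv2.minAreaRect(pts)
    return cx-(v-300)/s,cy-(u-360)/s,np.array(wh)/s,a
E
python3 - <<'E'
from h import *
D={n:snapshot(n) for n in("top","side")}
for n,d in D.items():
    print(n,deckfit(d,556,235))
    im=ortho(d,556,235,50,720,600,4);g=cv2.cvtColor(im,cv2.COLOR_BGR2GRAY)
    b=g[200:400,0:220];m=(b<75).astype(np.uint8);N,l,st,ce=cv2.connectedComponentsWithStats(m)
    for i in range(1,N):
        if 800<st[i,4]<9000: print(" btn",556-(ce[i][1]+200-300)/4,235-(ce[i][0]-360)/4,st[i])
a=[]
for n,d in D.items():
    u,v=proj(d,[(556,235,50)])[0].round().astype(int)
    r=29 if n=="top" else 40
    a.append(cv2.resize(d["color"][v-r:v+r,u-r:u+r,::-1],(400,400),interpolation=cv2.INTER_CUBIC))
im=np.hstack(a);im=cv2.convertScaleAbs(im,alpha=1.3)
cv2.imwrite("pics/z.png",im)
E
```

```text
top (553.910888671875, 235.69528198242188, array([100.80966949, 134.17362976]), 88.12553405761719)
side (557.5647201538086, 236.9581527709961, array([ 99.65264893, 134.90422058]), 87.9786376953125)
 btn 552.6517871649066 296.88342810722986 [  66   71   94   86 6155]
```

View pics/z.png

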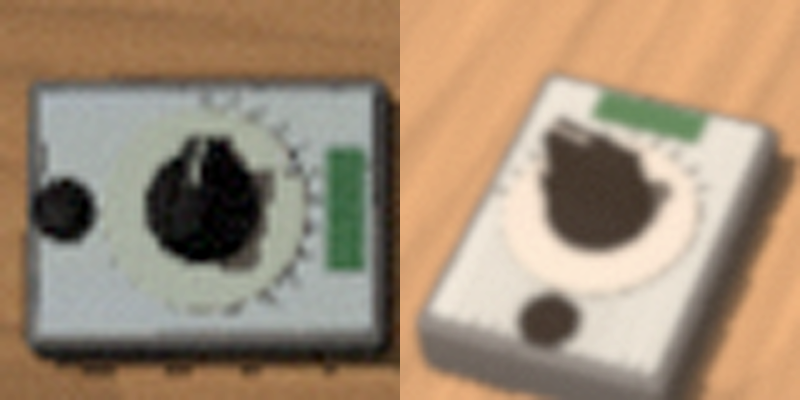

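Side crop: the pointer with its white stroke is at about (575,130), and a small dark bump at (660,190) may be the tab. Next I'll overlay a model.

```bash
cat >> h.py <<'E'
def T(P,x,y,yaw):
    P=np.float64(P).reshape(-1,3);c,s=np.cos(yaw),np.sin(yaw)
    return np.c_[x+c*P[:,0]-s*P[:,1],y+s*P[:,0]+c*P[:,1],P[:,2]]
def overlay(d,pose,dial,tabs,r,W=400):
    u0,v0=proj(d,T([0,0,50],*pose))[0].round().astype(int);k=W/(2*r)
    im=cv2.convertScaleAbs(cv2.resize(d["color"][v0-r:v0+r,u0-r:u0+r,::-1],(W,W),interpolation=cv2.INTER_CUBIC),alpha=1.3)
    def L(P,col,closed=True):
        q=((proj(d,T(P,*pose))-[u0-r,v0-r]+.5)*k*16-8).astype(np.int32)
        cv2.polylines(im,[q],closed,col,1,cv2.LINE_AA,4)
    def rot(P,a):return T(P,0,0,-a)
    th=np.linspace(0,6.283,60)
    L([(50,65,42),(-50,65,42),(-50,-65,42),(50,-65,42)],(255,0,0))
    L(np.c_[41*np.cos(th),41*np.sin(th),0*th+45],(255,0,255))
    L(np.c_[10*np.cos(th),56+10*np.sin(th),0*th+50],(0,0,255))
    if dial is not None:
        L(rot([(21,7,90),(-21,7,90),(-21,-7,90),(21,-7,90)],dial),(0,255,255))
        L(rot([(0,0,56),(30.5,0,56)],dial),(0,255,0))
    for a in tabs: L(rot([(33.5,4,51),(39.5,4,51),(39.5,-4,51),(33.5,-4,51)],a),(0,128,255))
    return im
E
python3 - <<'E'
from h import *
D=[(snapshot("top"),27),(snapshot("side"),36)]
p=(555.5,236.2,.035)
im=np.vstack([np.hstack([overlay(d,p,x,t,r,300 if 0 else 400)[50:350] for d,r in D]) for x,t in((.15,(1.0,1.5)),(None,()))])
cv2.imwrite("pics/ov.png",im)
E
```

```text
(no output)
```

View pics/ov.png

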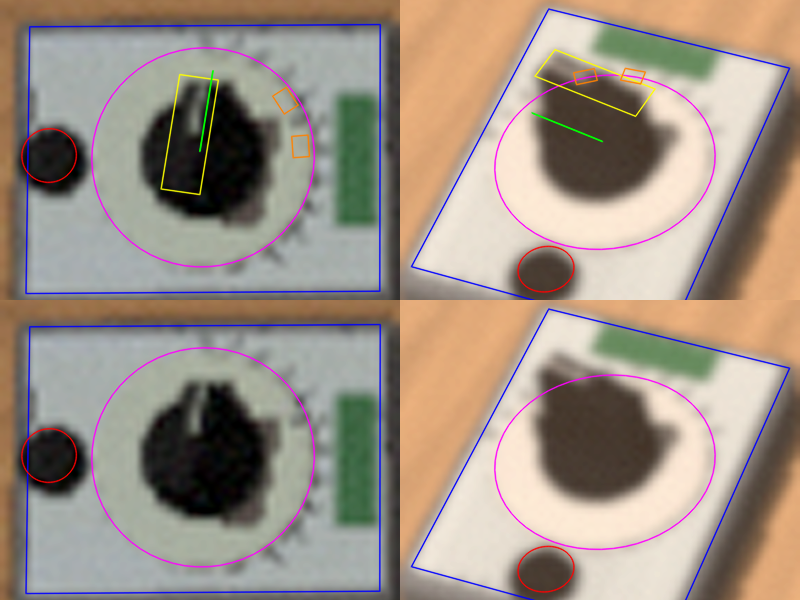

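The deck, ring and button fit to within about 1.5 mm. The tab is still not visible, so I'll average frames, stretch contrast on the ring and triangulate the brown patch and stroke.

Run:
```python
from h import *
p=(555,235.8,.035)
D=[]
for n,r in(("top",27),("side",36)):
    d=snapshot(n);d["color"]=np.mean([d["color"]]+[snapshot(n)["color"] for _ in range(7)],0).astype(np.float32);D.append((d,r))
Z=[];S=[]
for d,r in D:
    u0,v0=proj(d,T([0,0,50],*p))[0].round().astype(int)
    c=d["color"][v0-r:v0+r,u0-r:u0+r,::-1];hi=np.percentile(c,98)
    f=lambda q:np.clip((q-hi*.45)/(hi*.55)*240,0,255).astype(np.uint8)
    Z.append(f(cv2.resize(c,(400,400),interpolation=cv2.INTER_CUBIC)))
    a=np.linspace(-.4,2.8,400);rr=np.linspace(46,22,100);A,R=np.meshgrid(a,rr)
    m=proj(d,T(np.stack([R*np.cos(A),-R*np.sin(A),0*R+49],-1),*p)).reshape(100,400,2).astype(np.float32)
    pl=cv2.remap(d["color"],m[...,0],m[...,1],cv2.INTER_CUBIC)[:,:,::-1];pl=cv2.resize(f(pl),(400,200))
    for t in np.arange(0,2.6,.5): cv2.line(pl,(int((t+.4)/3.2*400),0),(int((t+.4)/3.2*400),8),(0,0,255),1)
    S.append(pl)
cv2.imwrite("pics/c.png",np.vstack([np.hstack(Z),np.hstack(S)]))
# triangulate (ov.png pixels -> raw), using ov pose
po=(555.5,236.2,.035)
def raw(d,r,u,v):
    o=proj(d,T([0,0,50],*po))[0].round();k=400/(2*r);return o-r-.5+(np.array([u,v+50])+.5)/k
def tri(a,b):
    X=[]
    for (d,r),q in zip(D,(a,b)):
        A=unproj(d,[raw(d,r,*q)],0)[0];B=unproj(d,[raw(d,r,*q)],100)[0];X.append((A,(B-A)/np.linalg.norm(B-A)))
    M=sum(np.eye(3)-np.outer(v,v) for _,v in X);w=sum((np.eye(3)-np.outer(v,v))@A for A,v in X)
    q=np.linalg.solve(M,w);return T(q-[*p[:2],0],0,0,-p[2])[0].round(1)
print("stroke far",tri((200,85),(153,57)),"near",tri((193,125),(188,67)),"patch",tri((268,135),(268,130)))
```

```text
stroke far [17.8 -3.6 93.3] near [ 3.  -1.4 95.4] patch [ -1.9 -25.4  36.8]
```

View pics/c.png

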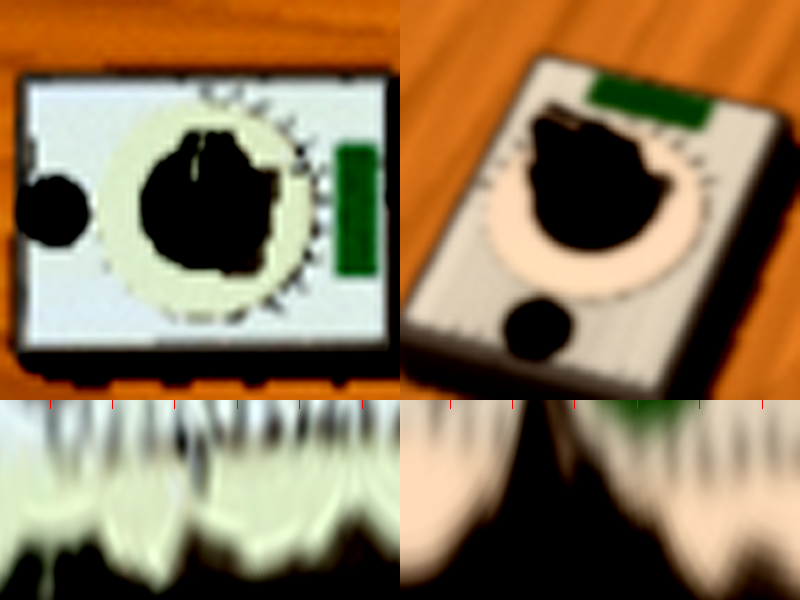

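Stroke is on the bar top and gives dial ≈ 0.15–0.2. In the top polar strip (lower left) there is a pale/dark pair at about x=175–205, so the tab is near 1.1 rad. I'll magnify that patch and measure the button.

Run:
```python
from h import *
p=(555,235.8,.035)
d=snapshot("top");d["color"]=np.mean([d["color"]]+[snapshot("top")["color"] for _ in range(9)],0).astype(np.float32)
out=[]
hi=np.percentile(d["color"][200:240,240:290],97)
W=400;s=400/40
base=None
def crop(z):
    v,u=np.mgrid[0:400,0:400]; P=np.stack([10-(v-200)/s+5,-33-(u-200)/s,0*u+z],-1)
    m=proj(d,T(P,*p)).reshape(400,400,2).astype(np.float32)
    return np.clip(cv2.remap(d["color"],m[...,0],m[...,1],cv2.INTER_CUBIC)[:,:,::-1]/hi*230,0,255).astype(np.uint8)
c=crop(51);o=c.copy()
for a,col in((1.0,(255,0,0)),(1.1,(0,0,255)),(1.2,(0,160,0)),(1.3,(255,0,255))):
    q=T([(33.5,4,0),(39.5,4,0),(39.5,-4,0),(33.5,-4,0)],0,0,-a)
    cv2.polylines(o,[np.c_[200+(-33-q[:,1])*s,200+(15-q[:,0])*s].astype(np.int32)],True,col,1)
cv2.imwrite("pics/tab.png",np.hstack([c,o]))
for n in("top","side"):
    e=snapshot(n)
    v,u=np.mgrid[0:240,0:240];P=np.stack([(120-v)/6.,56-(u-120)/6.,0*u+50.],-1)
    m=proj(e,T(P,*p)).reshape(240,240,2).astype(np.float32)
    g=cv2.cvtColor(cv2.remap(e["color"],m[...,0],m[...,1],cv2.INTER_CUBIC),cv2.COLOR_RGB2GRAY)
    mk=(g<(100 if n=="side" else 80)).astype(np.uint8);N,l,st,ce=cv2.connectedComponentsWithStats(mk);k=l[120,120];print(n,"btn local",(120-ce[k][1])/6,56-(ce[k][0]-120)/6,st[k]/6)
```

```text
top btn local -1.15186797541309 57.448615275096856 [   4.66666667    0.           29.83333333   40.         4058.16666667]
side btn local -0.3109447337962952 61.7314453125 [3.33333333e-01 8.33333333e+00 2.81666667e+01 2.40000000e+01
 3.07200000e+03]
```

View pics/tab.png

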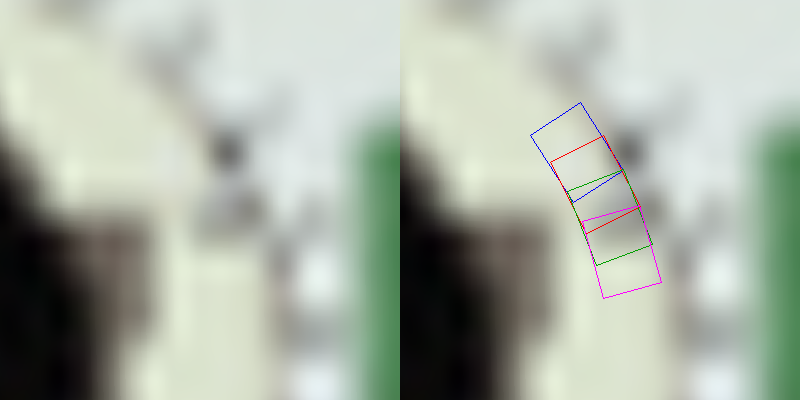

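The tab shows as a pale patch at about (195,180) with its shadow at (240,215), giving index ≈ 1.08 rad (to be checked later). Now I'll plan the approach above the knob.

```bash
cat >> h.py <<'E'
from scipy.spatial.transform import Rotation as Ro
def go(x,y,z,yaw):
    s=state();R=Ro.from_quat(s["ee_rot"]);X=R.as_matrix()
    tgt=Ro.from_matrix(np.array([[np.cos(yaw),np.sin(yaw),0],[np.sin(yaw),-np.cos(yaw),0],[0,0,-1.]]))
    print("tcp",s["tcp_pos"].round(1),"yaw",round(float(np.arctan2(X[1,0],X[0,0])),3),"F",s["wrist_force"].round(1),"tq",s["torque"].round(2),"t",round(s["time_s"],2),"grip",s["grip_width"],s["grip_force"],"q",s["qpos"].round(2))
    print(" turn",(R.inv()*tgt).as_rotvec().round(4)," shift cm",((X.T@(np.array([x,y,z])-s["tcp_pos"]))/10).round(3))
E
python3 -c "
from h import *
go(555,236,200,np.pi-.135)"
```

```text
tcp [ 209.  -508.7  257.7] yaw 0.39 F [ 0.6 -1.  -0.2] tq [0.   0.04 0.02] t 1.8 grip 87.959217017605 0.0 q [-1.4   0.38  1.3  -0.    1.46 -0.22]
 turn [-0.      0.     -2.6168]  shift cm [ 60.305 -55.74    5.774]
```

Call:
step_arm:
  commands:
    - [[0,0,-2.617],[60.3,-55.74,4],0]
    - [[0,0,-2.617],[60.3,-55.74,4],0]
    - [[0,0,-2.617],[60.3,-55.74,4],0]
    - [[0,0,-2.617],[60.3,-55.74,4],0]
    - [[0,0,-2.617],[60.3,-55.74,4],0]
    - [[0,0,-2.617],[60.3,-55.74,4],0]
    - [[0,0,-2.617],[60.3,-55.74,4],0]
    - [[0,0,-2.617],[60.3,-55.74,4],0]
    - [[0,0,-2.617],[60.3,-55.74,4],0]
    - [[0,0,-2.617],[60.3,-55.74,4],0]
    - [[0,0,-2.617],[60.3,-55.74,4],0]
    - [[0,0,-2.617],[60.3,-55.74,4],0]

```text
time_s: 3.0
tcp_pos: [462.0, 36.9, 228.7]
ee_rot: [0.455, 0.89, 0.0, 0.0]
wrist_force: [0.1, -1.4, -0.5]
grip_width: 88.1
grip_force: 0.0
```

```bash
python3 -c "
from h import *
go(555,236,200,np.pi-.135)"
```

```text
tcp [462.   36.9 228.7] yaw 2.196 F [ 0.1 -1.4 -0.5] tq [-0.02 -0.12  0.03] t 3.0 grip 88.07112631867942 0.0 q [-0.18  0.26  1.58 -0.    1.31 -0.8 ]
 turn [ 2.000e-04  7.000e-04 -8.105e-01]  shift cm [10.697 19.19   2.875]
```

Call:
step_arm:
  commands:
    - [[0,0,-0.81],[10.7,19.19,5],0]
    - [[0,0,-0.81],[10.7,19.19,5],0]
    - [[0,0,-0.81],[10.7,19.19,5],0]
    - [[0,0,-0.81],[10.7,19.19,5],0]
    - [[0,0,-0.81],[10.7,19.19,5],0]
    - [[0,0,-0.81],[10.7,19.19,5],0]
    - [[0,0,-0.81],[10.7,19.19,5],0]
    - [[0,0,-0.81],[10.7,19.19,5],0]
    - [[0,0,-0.81],[10.7,19.19,5],0]

```text
time_s: 3.9
tcp_pos: [555.7, 232.8, 178.9]
ee_rot: [0.072, 0.997, 0.0, 0.0]
wrist_force: [0.2, 0.1, 0.9]
grip_width: 88.6
grip_force: 0.0
```

```bash
python3 -c "
from h import *
go(555,236,120,np.pi-.135)"
```

```text
tcp [555.7 232.8 178.9] yaw 2.998 F [0.2 0.1 0.9] tq [ 0.05 -0.11  0.04] t 3.9 grip 88.64713550776273 0.0 q [ 0.2   0.53  1.27 -0.    1.33 -1.23]
 turn [ 0.0001  0.0004 -0.0089]  shift cm [0.115 0.309 5.891]
```

Call:
step_arm:
  commands:
    - [[0,0,-0.009],[0.11,0.31,2],150]
    - [[0,0,-0.009],[0.11,0.31,5.0],150]
    - [[0,0,-0.009],[0.11,0.31,5.0],150]
    - [[0,0,-0.009],[0.11,0.31,5.0],150]
    - [[0,0,-0.009],[0.11,0.31,5.0],150]
    - [[0,0,-0.009],[0.11,0.31,5.0],150]
    - [[0,0,-0.009],[0.11,0.31,5.0],150]
    - [[0,0,-0.009],[0.11,0.31,5.0],150]
  squeeze: 10

```text
time_s: 4.7
tcp_pos: [555.2, 236.5, 129.1]
ee_rot: [0.066, 0.998, 0.0, 0.0]
wrist_force: [0.5, 0.1, -0.1]
grip_width: 36.7
grip_force: 0.0
```

Run:
```python
from h import *
go(555,236,82,np.pi-.135)
p=(555,235.8,.035)
cv2.imwrite("pics/g.png",np.hstack([overlay(snapshot(n),p,.17,(1.08,),r) for n,r in(("top",30),("side",45))]))
```

```text
tcp [555.2 236.5 129.1] yaw 3.009 F [ 0.5  0.1 -0.1] tq [ 0.06 -0.12 -0.04] t 4.7 grip 36.67378378430746 0.0 q [ 0.21  0.59  1.33  0.    1.22 -1.23]
 turn [0.0003 0.0008 0.0022]  shift cm [ 0.014 -0.057  4.71 ]
```

View pics/g.png

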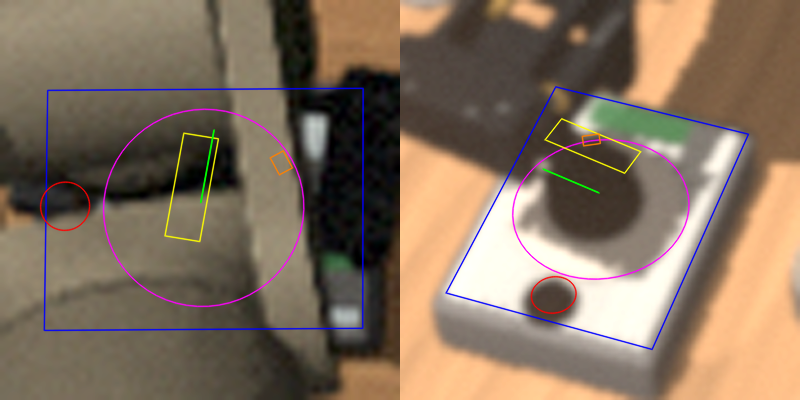

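The hand is above the knob, the timer is undisturbed, and the overlay still fits within 1–2 mm. I'll descend to z=82.

Call:
step_arm:
  commands:
    - [[0,0,0],[0,-0.05,1.5],150]
    - [[0,0,0],[0,-0.05,3],150]
    - [[0,0,0],[0,-0.05,4.0],150]
    - [[0,0,0],[0,-0.05,4.7],150]
    - [[0,0,0],[0,-0.05,4.7],150]
    - [[0,0,0],[0,-0.05,4.7],150]

```text
time_s: 5.4
tcp_pos: [555.2, 236.1, 81.9]
ee_rot: [0.066, 0.998, 0.0, 0.0]
wrist_force: [0.3, -0.5, -0.1]
grip_width: 36.2
grip_force: 0.0
```

Call:
step_arm:
  commands:
    - [[0,0,0],[0,0,0],180]
    - [[0,0,0],[0,0,0],190]
    - [[0,0,0],[0,0,0],195]
    - [[0,0,0],[0,0,0],200]
    - [[0,0,0],[0,0,0],200]
  squeeze: 3

```text
time_s: 5.9
tcp_pos: [555.0, 236.0, 81.7]
ee_rot: [0.066, 0.998, 0.0, 0.0]
wrist_force: [0.3, 0.5, 0.5]
grip_width: 19.4
grip_force: 0.0
```

Run:
```python
from h import *
go(555,236,82,np.pi-.135)
```

```text
tcp [555.  236.   81.7] yaw 3.009 F [0.3 0.5 0.5] tq [ 0.01 -0.17 -0.03] t 5.9 grip 19.364993979891043 0.0 q [ 0.21  0.64  1.38 -0.    1.11 -1.23]
 turn [0.0001 0.0002 0.0023]  shift cm [-0.001 -0.003 -0.032]
```

Call:
step_arm:
  commands:
    - [[0,0,0],[0,0,0],206]
    - [[0,0,0],[0,0,0],210]
    - [[0,0,0],[0,0,0],212]
    - [[0,0,0],[0,0,0],212]

```text
time_s: 6.3
tcp_pos: [555.0, 235.6, 81.6]
ee_rot: [0.066, 0.998, -0.0, -0.0]
wrist_force: [0.1, -4.7, 2.0]
grip_width: 14.8
grip_force: 2.0
```

Run:
```python
from h import *
go(555,236,82,np.pi-.135)
```

```text
tcp [555.  235.6  81.6] yaw 3.009 F [ 0.1 -4.7  2. ] tq [-0.56 -0.09 -0.04] t 6.3 grip 14.75746074026727 1.9678551406832412 q [ 0.21  0.64  1.38 -0.    1.11 -1.23]
 turn [-0.0006 -0.0001  0.002 ]  shift cm [ 0.005  0.039 -0.04 ]
```

Call:
step_arm:
  commands:
    - [[0,0,0],[0,-0.05,0],212]
    - [[0,0,0],[0,-0.05,0],212]
    - [[0,0,0],[0,-0.05,0],212]

```text
time_s: 6.6
tcp_pos: [555.0, 235.6, 81.6]
ee_rot: [0.066, 0.998, 0.0, 0.0]
wrist_force: [-0.1, -1.9, 0.4]
grip_width: 14.6
grip_force: 0.9
```

Run:
```python
from h import *
go(555,236,82,np.pi-.135)
```

```text
tcp [555.  235.6  81.6] yaw 3.009 F [-0.1 -1.9  0.4] tq [-0.27 -0.23  0.  ] t 6.6 grip 14.574878194788365 0.9000136092072353 q [ 0.21  0.64  1.39  0.    1.11 -1.23]
 turn [0.0002 0.0002 0.0022]  shift cm [ 0.004  0.043 -0.042]
```

Call:
step_arm:
  commands:
    - [[0,0,0],[0,-0.04,0],212]
    - [[0,0,0],[0,-0.04,0],215]
    - [[0,0,0],[0,-0.04,0],220]
    - [[0,0,0],[0,-0.04,0],225]
    - [[0,0,0],[0,-0.04,0],225]
  squeeze: 10

```text
time_s: 7.1
tcp_pos: [554.8, 235.3, 81.6]
ee_rot: [0.066, 0.998, 0.0, -0.0]
wrist_force: [-0.1, 0.1, -0.2]
grip_width: 14.0
grip_force: 10.0
```

Run:
```python
from h import *
go(555,236,82,np.pi-.135)
```

```text
tcp [554.8 235.3  81.6] yaw 3.009 F [-0.1  0.1 -0.2] tq [ 0.16 -0.11 -0.18] t 7.1 grip 13.97887813233602 10.000034293625504 q [ 0.2   0.64  1.39  0.    1.11 -1.23]
 turn [ 0.0003 -0.0001  0.0022]  shift cm [-0.01   0.074 -0.043]
```

Call:
step_arm:
  commands:
    - [[0,0,0.03],[0,0,0],225]
    - [[0,0,0.03],[0,0,0],225]
    - [[0,0,0.03],[0,0,0],225]

```text
time_s: 7.4
tcp_pos: [554.7, 235.2, 81.5]
ee_rot: [0.081, 0.997, 0.0, -0.0]
wrist_force: [-0.9, 0.8, 0.3]
grip_width: 14.1
grip_force: 10.0
```

Run:
```python
from h import *
go(555,236,82,np.pi-.135)
```

```text
tcp [554.7 235.2  81.5] yaw 2.98 F [-0.9  0.8  0.3] tq [ 0.25 -0.02 -0.03] t 7.4 grip 14.134948525655739 10.000028691720217 q [ 0.2   0.64  1.39  0.    1.11 -1.2 ]
 turn [ 0.0002 -0.0003 -0.027 ]  shift cm [-0.015  0.079 -0.045]
```

Call:
step_arm:
  commands:
    - [[0,0,0],[0,0,0],230]
    - [[0,0,0],[0,0,0],235]
    - [[0,0,0],[0,0,0],240]
    - [[0,0,0],[0,0,0],240]
  squeeze: 60

```text
time_s: 7.8
tcp_pos: [554.7, 235.3, 81.5]
ee_rot: [0.081, 0.997, 0.0, -0.0]
wrist_force: [-0.5, 2.9, 0.1]
grip_width: 13.5
grip_force: 60.0
```

Call:
step_arm:
  commands:
    - [[0,0,0],[0,0,0.02],240]
    - [[0,0,0],[0,0,0.02],240]

```text
time_s: 8.0
tcp_pos: [554.8, 235.3, 81.5]
ee_rot: [0.081, 0.997, 0.0, -0.0]
wrist_force: [-1.9, 3.4, 3.0]
grip_width: 13.5
grip_force: 60.0
```

Run:
```python
from h import *
go(555,236,82,np.pi-.135)
```

```text
tcp [554.8 235.3  81.5] yaw 2.979 F [-1.9  3.4  3. ] tq [0.46 0.26 0.06] t 8.0 grip 13.513537274638875 60.00101840123534 q [ 0.2   0.64  1.39  0.    1.11 -1.2 ]
 turn [ 0.0003 -0.0001 -0.0277]  shift cm [-0.013  0.077 -0.048]
```

Call:
step_arm:
  commands:
    - [[0,0,0],[0,0,0.03],240]
    - [[0,0,0],[0,0,0.03],240]

```text
time_s: 8.2
tcp_pos: [554.8, 235.2, 81.5]
ee_rot: [0.081, 0.997, 0.0, 0.0]
wrist_force: [-3.8, 3.8, 4.6]
grip_width: 13.7
grip_force: 60.0
```

Call:
step_arm:
  commands:
    - [[0,0,0],[0,0,0.03],240]
    - [[0,0,0],[0,0,0.03],240]

```text
time_s: 8.4
tcp_pos: [554.8, 235.3, 81.5]
ee_rot: [0.081, 0.997, 0.0, 0.0]
wrist_force: [-5.2, 1.7, 7.7]
grip_width: 13.7
grip_force: 60.0
```

Call:
step_arm:
  commands:
    - [[0,0,0],[0.04,0,0.03],240]
    - [[0,0,0],[0.04,0,0.06],240]
    - [[0,0,0],[0.04,0,0.06],240]

```text
time_s: 8.7
tcp_pos: [554.8, 235.3, 81.5]
ee_rot: [0.081, 0.997, 0.0, 0.001]
wrist_force: [-3.4, 2.4, 11.0]
grip_width: 13.1
grip_force: 60.0
```

Run:
```python
from h import *
go(555,236,82,np.pi-.135)
```

```text
tcp [554.8 235.3  81.5] yaw 2.979 F [-3.4  2.4 11. ] tq [0.37 0.59 0.04] t 8.7 grip 13.135313506343966 60.00363288447261 q [ 0.2   0.64  1.39 -0.    1.11 -1.2 ]
 turn [ 0.0006  0.0016 -0.0277]  shift cm [-0.011  0.075 -0.054]
```

Call:
step_arm:
  commands:
    - [[0,0,0],[0.06,-0.02,0.05],240]
    - [[0,0,0],[0.06,-0.02,0.1],240]
    - [[0,0,0],[0.06,-0.02,0.1],240]

```text
time_s: 9.0
tcp_pos: [554.7, 235.3, 81.4]
ee_rot: [0.081, 0.997, 0.0, 0.002]
wrist_force: [-3.9, 1.6, 16.3]
grip_width: 13.1
grip_force: 60.0
```

Run:
```python
from h import *
go(555,236,82,np.pi-.135)
```

```text
tcp [554.7 235.3  81.4] yaw 2.979 F [-3.9  1.6 16.3] tq [ 0.25  0.61 -0.03] t 9.0 grip 13.072869705379983 60.00546623021364 q [ 0.2   0.64  1.39 -0.    1.11 -1.2 ]
 turn [ 0.0012  0.0037 -0.0276]  shift cm [-0.014  0.076 -0.06 ]
```

Call:
step_arm:
  commands:
    - [[0,0,0],[0,0,0.02],240]
    - [[0,0,0.03],[0,0,0.02],240]
    - [[0,0,0.06],[0,0,0.02],240]
    - [[0,0,0.1],[0,0,0.02],240]
    - [[0,0,0.1],[0,0,0.02],240]

```text
time_s: 9.5
tcp_pos: [554.8, 235.4, 81.4]
ee_rot: [0.131, 0.991, 0.001, 0.002]
wrist_force: [-4.2, 2.7, 18.7]
grip_width: 13.3
grip_force: 60.0
```

Run:
```python
from h import *
go(555,236,82,np.pi-.135)
```

```text
tcp [554.8 235.4  81.4] yaw 2.878 F [-4.2  2.7 18.7] tq [0.34 0.7  0.22] t 9.5 grip 13.31306655886879 60.00562649220228 q [ 0.21  0.64  1.39 -0.    1.11 -1.1 ]
 turn [ 0.0016  0.0039 -0.1282]  shift cm [-0.007  0.066 -0.057]
```

Call:
step_arm:
  commands:
    - [[0,0,0.05],[0,0,0],240]
    - [[0,0,0.1],[0,0,0],240]
    - [[0,0,0.15],[0,0,0],240]
    - [[0,0,0.2],[0,0,0],240]
    - [[0,0,0.2],[0,0,0],240]

```text
time_s: 10.0
tcp_pos: [554.8, 235.6, 81.4]
ee_rot: [0.23, 0.973, 0.001, 0.002]
wrist_force: [-4.3, 3.7, 17.4]
grip_width: 13.4
grip_force: 60.0
```

Run:
```python
from h import *
go(555,236,82,np.pi-.135)
p=(555,235.8,.035)
d=snapshot("side")
cv2.imwrite("pics/t1.png",overlay(d,p,.50,(1.08,),45,600)[:,:])
```

```text
tcp [554.8 235.6  81.4] yaw 2.678 F [-4.3  3.7 17.4] tq [0.59 0.6  0.15] t 10.0 grip 13.428610471529929 60.00548154115677 q [ 0.21  0.64  1.39  0.    1.11 -0.9 ]
 turn [ 0.0025  0.0039 -0.3285]  shift cm [ 0.003  0.041 -0.06 ]
```

View pics/t1.png

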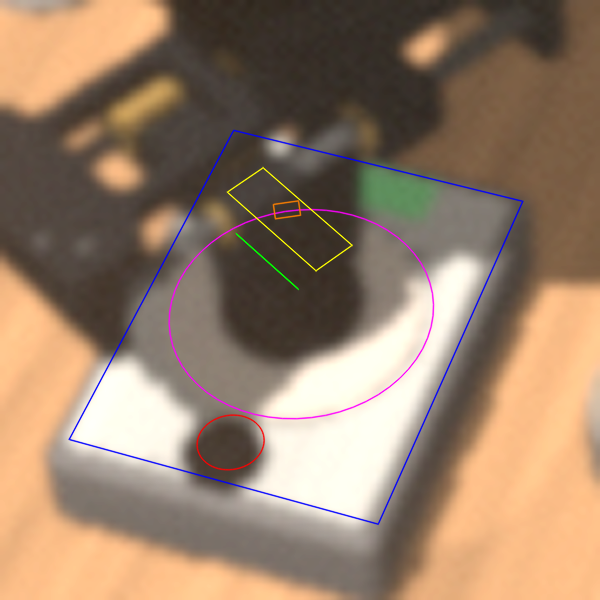

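The timer has not twisted (its outline still matches). I'll keep turning.

Call:
step_arm:
  commands:
    - [[0,0,0.05],[0,0,0],240]
    - [[0,0,0.1],[0,0,0],240]
    - [[0,0,0.15],[0,0,0],240]
    - [[0,0,0.2],[0,0,0],240]
    - [[0,0,0.25],[0,0,0],240]
    - [[0,0,0.25],[0,0,0],240]

```text
time_s: 10.65
tcp_pos: [555.0, 235.9, 81.4]
ee_rot: [0.349, 0.937, 0.002, 0.002]
wrist_force: [-3.0, 4.1, 16.1]
grip_width: 13.3
grip_force: 60.0
```

Call:
step_arm:
  commands:
    - [[0,0,0.05],[0,0,0],240]
    - [[0,0,0.1],[0,0,0],240]
    - [[0,0,0.15],[0,0,0],240]
    - [[0,0,0.2],[0,0,0],240]
    - [[0,0,0.25],[0,0,0],240]
    - [[0,0,0.25],[0,0,0],240]

```text
time_s: 11.25
tcp_pos: [555.3, 236.1, 81.4]
ee_rot: [0.463, 0.886, 0.002, 0.002]
wrist_force: [-2.5, 6.5, 15.7]
grip_width: 13.4
grip_force: 60.0
```

Run:
```python
from h import *
go(555,236,82,np.pi+.035-1.08)
```

```text
tcp [555.3 236.1  81.4] yaw 2.178 F [-2.5  6.5 15.7] tq [0.97 0.26 0.16] t 11.25 grip 13.41770667394374 60.004882737994194 q [ 0.21  0.64  1.39  0.    1.11 -0.4 ]
 turn [0.006  0.0011 0.0815]  shift cm [ 0.006 -0.027 -0.059]
```

Call:
step_arm:
  commands:
    - [[0,0,0.04],[0,0,0],240]
    - [[0,0,0.08],[0,0,0],240]
    - [[0,0,0.08],[0,0,0],240]
    - [[0,0,0.08],[0,0,0],240]

```text
time_s: 11.65
tcp_pos: [555.4, 236.1, 81.4]
ee_rot: [0.498, 0.867, 0.003, 0.002]
wrist_force: [-1.9, 7.7, 15.7]
grip_width: 13.6
grip_force: 60.0
```

Call:
step_arm:
  commands:
    - [[0,0,0],[0,0,-0.06],240]
    - [[0,0,0],[0,0,-0.12],240]
    - [[0,0,0],[0,0,-0.12],240]

```text
time_s: 11.95
tcp_pos: [555.2, 235.7, 81.5]
ee_rot: [0.498, 0.867, 0.002, 0.002]
wrist_force: [1.0, 5.0, 8.0]
grip_width: 13.7
grip_force: 60.0
```

Run:
```python
from h import *
go(555,236,82,np.pi+.035-1.08)
```

```text
tcp [555.2 235.7  81.5] yaw 2.099 F [1. 5. 8.] tq [ 0.83 -0.25  0.08] t 11.95 grip 13.652690173995092 60.0024170614779 q [ 0.21  0.64  1.39  0.    1.11 -0.32]
 turn [0.0048 0.001  0.0024]  shift cm [ 0.04  -0.002 -0.051]
```

Call:
step_arm:
  commands:
    - [[0,0,0],[0.03,0.02,-0.04],240]
    - [[0,0,0],[0.04,0.025,-0.07],240]
    - [[0,0,0],[0.04,0.025,-0.07],240]
  squeeze: 20

```text
time_s: 12.25
tcp_pos: [555.1, 235.7, 81.5]
ee_rot: [0.498, 0.867, 0.001, 0.001]
wrist_force: [3.7, 4.0, 3.8]
grip_width: 13.9
grip_force: 20.0
```

Run:
```python
from h import *
go(555,236,82,np.pi+.035-1.08)
```

```text
tcp [555.1 235.7  81.5] yaw 2.099 F [3.7 4.  3.8] tq [ 0.63 -0.78  0.06] t 12.25 grip 13.924552043479062 20.00062462873757 q [ 0.21  0.64  1.39 -0.    1.11 -0.32]
 turn [0.0036 0.0012 0.0021]  shift cm [ 0.03   0.003 -0.047]
```

Call:
step_arm:
  commands:
    - [[0,0,0],[0.01,0.04,-0.03],240]
    - [[0,0,0],[0.01,0.04,-0.03],240]
    - [[0,0,0],[0.01,0.04,-0.03],205]
    - [[0,0,0],[0.01,0.04,-0.03],190]
    - [[0,0,0],[0.01,0.04,-0.03],150]
    - [[0,0,0],[0.01,0.04,-0.03],150]
    - [[0,0,0],[0.01,0.04,-0.03],150]
  squeeze: 5

```text
time_s: 12.95
tcp_pos: [553.9, 235.8, 81.0]
ee_rot: [0.498, 0.867, -0.0, -0.0]
wrist_force: [0.5, -0.1, -0.3]
grip_width: 36.1
grip_force: 0.0
```

Call:
step_arm:
  commands:
    - [[0,0,0],[0,0,-1],150]
    - [[0,0,0],[0,0,-3],150]
    - [[0,0,0],[0,0,-6],150]
    - [[0,0,0],[0,0,-8],150]
    - [[0,0,0],[0,0,-10],150]

```text
time_s: 13.45
tcp_pos: [554.1, 235.9, 183.1]
ee_rot: [0.498, 0.867, 0.0, 0.0]
wrist_force: [-0.1, 0.2, 0.2]
grip_width: 36.2
grip_force: 0.0
```

Run:
```python
from h import *
go(300,480,260,np.pi+.035-1.08)
```

```text
tcp [554.1 235.9 183.1] yaw 2.099 F [-0.1  0.2  0.2] tq [ 0.01 -0.15 -0.07] t 13.45 grip 36.168382639808506 0.0 q [ 0.21  0.53  1.27 -0.    1.34 -0.32]
 turn [0.0011 0.0004 0.0023]  shift cm [33.889 -9.638 -7.712]
```

Call:
step_arm:
  commands:
    - [[0,0,0],[-23.7,-26,-5],150]
    - [[0,0,0],[-23.7,-26,-5],200]
    - [[0,0,0],[-23.7,-26,-5],255]
    - [[0,0,0],[-23.7,-26,-5],255]
    - [[0,0,0],[-23.7,-26,-5],255]
    - [[0,0,0],[-23.7,-26,-5],255]
    - [[0,0,0],[-23.7,-26,-5],255]
    - [[0,0,0],[-23.7,-26,-5],255]
    - [[0,0,0],[-23.7,-26,-5],255]
    - [[0,0,0],[-23.7,-26,-5],255]

```text
time_s: 14.45
tcp_pos: [449.0, -99.0, 231.3]
ee_rot: [0.498, 0.867, 0.0, -0.0]
wrist_force: [-0.0, -0.9, -0.8]
grip_width: 0.7
grip_force: 0.0
```

Run:
```python
from h import *
D={}
for n in("top","side"):
    d=snapshot(n);d["color"]=np.mean([d["color"]]+[snapshot(n)["color"] for _ in range(7)],0).astype(np.uint8);D[n]=d
    print(n,deckfit(d,556,235))
go(555,236,82,0)
p=(555,235.8,.035)
a=[overlay(D["top"],p,1.08,(1.08,),18),overlay(D["side"],p,1.08,(1.08,),28)]
b=[overlay(D["top"],p,None,(),18)[100:300],overlay(D["side"],p,None,(),28)[50:250]]
cv2.imwrite("pics/f.png",np.vstack([np.hstack(a),np.hstack(b)]))
```

```text
top (554.1120681762695, 235.6551742553711, array([100.48230743, 134.38684082]), 88.60282135009766)
side (557.6088409423828, 236.71460723876953, array([ 99.19544983, 134.02941895]), 88.62516021728516)
tcp [448.9 -99.9 231.2] yaw 2.099 F [-0.9  0.4  0.9] tq [-0.   -0.1  -0.01] t 15.25 grip 0.6886335717535338 0.0 q [-0.48  0.25  1.58  0.    1.31 -1.01]
 turn [-1.0000e-04 -0.0000e+00  2.0987e+00]  shift cm [23.675 26.082 14.918]
```

View pics/f.png

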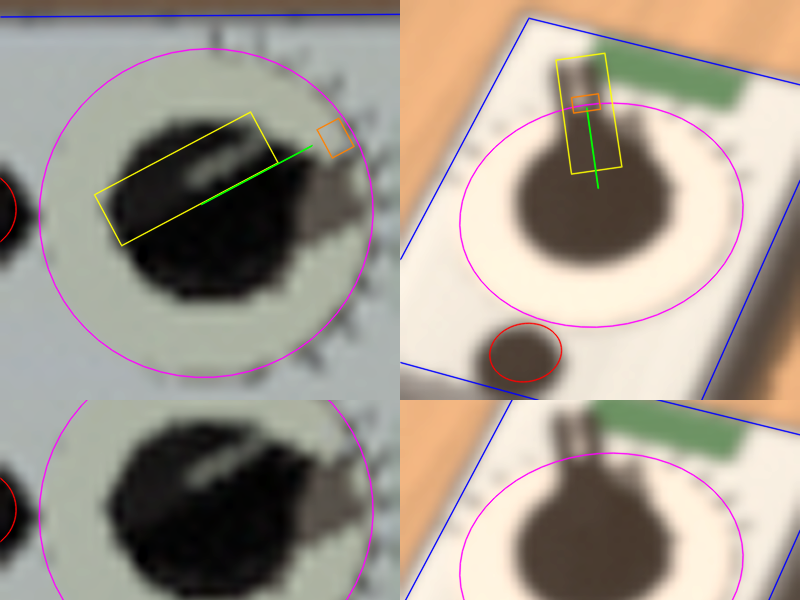

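Knob now points close to the estimated tab direction: the stroke runs (190,482)→(262,438), about 1.05–1.08 rad. The timer moved by less than 1 mm and 0.01 rad. I'll check the tab numerically with its bluish tint against the cream ring, before and after.

Run:
```python
from h import *
np.set_printoptions(linewidth=200)
t=snapshot("top");now=np.mean([t["color"]]+[snapshot("top")["color"] for _ in range(9)],0).astype(np.float32)
old=cv2.imread("pics/top0.png")[:,:,::-1].astype(np.float32)
A=np.arange(.5,1.85,.08)
for nm,c,p in(("old",old,(555,235.8,.035)),("new",now,(555,235.8,.026))):
  print(nm,"ang",A.round(2))
  for z,rs in((51,(31,34,37,40)),):
    for r in rs:
        P=np.c_[r*np.cos(A),-r*np.sin(A),0*A+z];m=proj(t,T(P,*p)).astype(np.float32)[None]
        v=cv2.remap(c,m[...,0],m[...,1],cv2.INTER_LINEAR)[0]
        print(r,"lum",v.mean(1).astype(int),"\n   b-r",(v[:,2]-v[:,0]).astype(int))
```

```text
old ang [0.5  0.58 0.66 0.74 0.82 0.9  0.98 1.06 1.14 1.22 1.3  1.38 1.46 1.54 1.62 1.7  1.78]
31 lum [126 125 125 127 128 126 126 112 100 105 119 130 126 127 127 128 126] 
   b-r [-7 -8 -8 -8 -7 -6 -8 -8 -9 -8 -7 -7 -7 -7 -7 -7 -8]
34 lum [126 125 125 125 128 127 128 126 118 112 125 126 127 128 127 127 127] 
   b-r [-8 -8 -8 -7 -9 -7 -5 -3 -9 -6 -6 -7 -8 -6 -7 -7 -7]
37 lum [118 123 124 122 122 123 126 120 108  98 113 124 124 123 125 126 127] 
   b-r [-7 -7 -8 -6 -4 -8 -4 -5 -3 -3 -6 -8 -8 -8 -8 -8 -7]
40 lum [106 112 124 115 108 114 105  79 100  89 107 111 108 107 118 117 109] 
   b-r [-4 -5 -3 -3 -4 -6 -4 -2 -1 -3 -3 -5 -7 -6 -7 -6 -8]
new ang [0.5  0.58 0.66 0.74 0.82 0.9  0.98 1.06 1.14 1.22 1.3  1.38 1.46 1.54 1.62 1.7  1.78]
31 lum [131 131 131 131 131 131 131 111  88  73  61  62  61  61  61  62  85] 
   b-r [ -8  -8  -8  -8  -8  -8  -7  -7  -7  -8 -10 -11 -10 -10 -10 -10  -8]
34 lum [131 130 131 131 131 131 131 129 117  78  59  65  66  62  62  78 104] 
   b-r [ -8  -7  -8  -8  -7  -7  -5  -5  -7  -6  -9  -9 -10 -10 -10  -9  -8]
37 lum [122 128 128 127 128 127 127 124 110  78  80  93  88  70  68 103 130] 
   b-r [ -8  -7  -7  -8  -8  -8  -4  -6  -2  -4  -7  -8  -9  -9 -10  -8  -8]
40 lum [110 117 128 113 110 117 111  94 104  89 108 113 104  88  96 111 116] 
   b-r [-3 -3 -3 -6 -5 -5 -4 -4  0 -2 -5 -7 -7 -8 -7 -7 -8]
```

Run:
```python
from h import *
t=snapshot("top");c=np.mean([t["color"]]+[snapshot("top")["color"] for _ in range(9)],0).astype(np.float32)
t2=dict(t);old=cv2.imread("pics/top0.png")[:,:,::-1].astype(np.float32)
for cx,cy in((554.1,235.7),(555,235.8)):
  for nm,im,yaw in(("old",old,.035),("new",c,.026)):
    A,R=np.meshgrid(np.arange(.7,1.45,.02),np.arange(33.5,39.6,1))
    def f(rel,r):
        m=proj(t,T(np.stack([r*np.cos(rel),-r*np.sin(rel),0*r+51],-1),cx,cy,yaw)).reshape(*r.shape,2).astype(np.float32)
        v=cv2.remap(im,m[...,0],m[...,1],cv2.INTER_LINEAR);return (v[...,2]-v[...,0])/v.mean(-1)
    b=f(A,R).mean(0);a=A[0]
    sc=[b[abs(a-k)<.12].mean()-b[(abs(a-k)>.13)&(abs(a-k)<.25)].mean() for k in a]
    w=np.clip(b-np.median(b)-.01,0,None)*(abs(a-1.1)<.25)
    print(nm,cx,"tab best",a[np.argmax(sc)].round(3),"centroid",((w*a).sum()/w.sum()).round(3))
# stroke
g=ortho({**t,"color":c},555,235.8,90,400,400,5).mean(-1)
v,u=np.mgrid[0:400,0:400];x=(200-v)/5.;y=(200-u)/5.
th=np.arange(.7,1.4,.01);best=[]
for k in th:
    for off in np.arange(-6,6.1,.5):
        s=np.linspace(4,20,40);ca,sa=np.cos(k),-np.sin(k)
        px=s*ca+off*sa;py=s*sa-off*ca
        q=lambda d:cv2.remap(g.astype(np.float32),(200-5*(py-d*ca)).astype(np.float32)[None],(200-5*(px+d*sa)).astype(np.float32)[None],1).mean()
        best.append((q(0)-.5*q(3)-.5*q(-3),k,off))
best.sort(reverse=True);print("stroke dial (yaw .026):",[(round(float(a),1),round(k+.026,3),o) for a,k,o in best[:4]])
s=proj(t,T([0,0,0],0,0,0))
p=(555,235.8,.026);print("button world",T([0,56,50],*p))
go(*T([0,56,110],*p)[0],np.pi+.026-1.57)
```

```text
old 554.1 tab best 1.08 centroid 1.09
new 554.1 tab best 1.08 centroid 1.063
old 555 tab best 1.1 centroid 1.135
new 555 tab best 1.1 centroid 1.095
stroke dial (yaw .026): [(31.3, np.float64(1.056), np.float64(1.0)), (31.3, np.float64(1.046), np.float64(1.0)), (31.2, np.float64(1.086), np.float64(0.5)), (31.2, np.float64(1.066), np.float64(1.0))]
button world [[553.54416404 291.78107307  50.        ]]
tcp [448.9 -99.9 231.2] yaw 2.099 F [-0.1  0.3  0.2] tq [ 0.04 -0.12 -0.04] t 16.25 grip 0.5076018369943761 0.0 q [-0.48  0.25  1.58 -0.    1.31 -1.01]
 turn [0.     0.     0.5012]  shift cm [28.563 28.768 12.116]
```

Pointer ≈ 1.06 and tab ≈ 1.08–1.09 rad, so they are lined up. Now the button, with closed fingers and the narrow side along the timer's y.

Call:
step_arm:
  commands:
    - [[0,0,0.5],[28.6,28.8,5],255]
    - [[0,0,0.5],[28.6,28.8,5],255]
    - [[0,0,0.5],[28.6,28.8,5],255]
    - [[0,0,0.5],[28.6,28.8,5],255]
    - [[0,0,0.5],[28.6,28.8,5],255]
    - [[0,0,0.5],[28.6,28.8,5],255]
    - [[0,0,0.5],[28.6,28.8,5],255]
    - [[0,0,0.5],[28.6,28.8,5],255]
    - [[0,0,0.5],[28.6,28.8,5],255]
    - [[0,0,0.5],[28.6,28.8,5],255]
    - [[0,0,0.5],[28.6,28.8,5],255]
    - [[0,0,0.5],[28.6,28.8,5],255]

```text
time_s: 17.45
tcp_pos: [553.6, 291.4, 181.4]
ee_rot: [0.697, 0.717, -0.0, 0.0]
wrist_force: [-0.4, -0.5, 0.1]
grip_width: 0.5
grip_force: 0.0
```

Run:
```python
from h import *
go(553.2,292.7,85,np.pi/2+.026)
```

```text
tcp [553.6 291.4 181.4] yaw 1.598 F [-0.4 -0.5  0.1] tq [-0.07 -0.09  0.01] t 17.45 grip 0.5411662761819431 0.0 q [ 0.3   0.57  1.2  -0.    1.37  0.27]
 turn [-0.      0.0002  0.0011]  shift cm [ 0.137 -0.038  9.637]
```

Call:
step_arm:
  commands:
    - [[0,0,0],[0.14,-0.04,4],255]
    - [[0,0,0],[0.14,-0.04,7],255]
    - [[0,0,0],[0.14,-0.04,8.6],255]
    - [[0,0,0],[0.14,-0.04,9.2],255]
    - [[0,0,0],[0.14,-0.04,9.6],255]
    - [[0,0,0],[0.14,-0.04,9.8],255]
    - [[0,0,0],[0.14,-0.04,9.8],255]

```text
time_s: 18.15
tcp_pos: [553.5, 293.5, 83.9]
ee_rot: [0.697, 0.717, 0.001, 0.0]
wrist_force: [0.8, -0.3, 0.1]
grip_width: 0.5
grip_force: 0.0
```

Call:
step_arm:
  commands:
    - [[0,0,0],[0,0,0.2],255]
    - [[0,0,0],[0,0,0.4],255]
    - [[0,0,0],[0,0,0.6],255]
    - [[0,0,0],[0,0,0.8],255]
    - [[0,0,0],[0,0,0.8],255]

```text
time_s: 18.65
tcp_pos: [553.1, 293.6, 74.8]
ee_rot: [0.697, 0.717, -0.0, -0.0]
wrist_force: [0.5, 1.3, -0.2]
grip_width: 0.7
grip_force: 0.0
```

Call:
step_arm:
  commands:
    - [[0,0,0],[0,0,0.1],255]
    - [[0,0,0],[0,0,0.2],255]
    - [[0,0,0],[0,0,0.3],255]
    - [[0,0,0],[0,0,0.4],255]
    - [[0,0,0],[0,0,0.4],255]

```text
time_s: 19.15
tcp_pos: [553.1, 293.6, 71.0]
ee_rot: [0.697, 0.717, -0.0, -0.0]
wrist_force: [-0.4, 0.2, -0.4]
grip_width: 0.9
grip_force: 0.0
```

Call:
step_arm:
  commands:
    - [[0,0,0],[0,0,0.08],255]
    - [[0,0,0],[0,0,0.16],255]
    - [[0,0,0],[0,0,0.24],255]
    - [[0,0,0],[0,0,0.24],255]

```text
time_s: 19.55
tcp_pos: [553.2, 293.7, 68.8]
ee_rot: [0.697, 0.717, 0.0, 0.0]
wrist_force: [-0.8, -0.0, 1.6]
grip_width: 0.9
grip_force: 0.8
```

Contact at 69. I'll press through the 4 mm travel.

Call:
step_arm:
  commands:
    - [[0,0,0],[0,0,0.1],255]
    - [[0,0,0],[0,0,0.2],255]
    - [[0,0,0],[0,0,0.3],255]
    - [[0,0,0],[0,0,0.3],255]

```text
time_s: 19.95
tcp_pos: [553.2, 293.7, 65.8]
ee_rot: [0.697, 0.717, 0.0, 0.0]
wrist_force: [-1.1, -0.0, 3.4]
grip_width: 0.7
grip_force: 1.8
```

Call:
step_arm:
  commands:
    - [[0,0,0],[0,0,0.06],255]
    - [[0,0,0],[0,0,0.12],255]
    - [[0,0,0],[0,0,0.12],255]
    - [[0,0,0],[0,0,0.12],255]

```text
time_s: 20.35
tcp_pos: [553.3, 293.7, 65.3]
ee_rot: [0.697, 0.717, 0.0, 0.0]
wrist_force: [-3.2, -1.0, 9.2]
grip_width: 0.2
grip_force: 4.4
```

Bottomed out (9 N). Now release straight up and clear away.

Call:
step_arm:
  commands:
    - [[0,0,0],[0,0,-0.3],255]
    - [[0,0,0],[0,0,-0.8],255]
    - [[0,0,0],[0,0,-2],255]
    - [[0,0,0],[0,0,-5],255]
    - [[0,0,0],[0,0,-9],255]
    - [[0,0,0],[0,0,-12],255]
    - [[0,0,0],[0,0,-14],255]

```text
time_s: 21.05
tcp_pos: [553.5, 293.8, 207.8]
ee_rot: [0.697, 0.717, 0.002, 0.001]
wrist_force: [0.4, 0.3, -0.6]
grip_width: 0.2
grip_force: 0.0
```

Call:
step_arm:
  commands:
    - [[0,0,0],[-10,4,-2],255]
    - [[0,0,0],[-20,-6,-2],255]
    - [[0,0,0],[-30,-8,-2],255]
    - [[0,0,0],[-39,-10,-2],255]
    - [[0,0,0],[-39,-10,-2],255]
    - [[0,0,0],[-39,-10,-2],255]
    - [[0,0,0],[-39,-10,-2],255]
    - [[0,0,0],[-39,-10,-2],255]
    - [[0,0,0],[-39,-10,-2],255]
    - [[0,0,0],[-39,-10,-2],255]
    - [[0,0,0],[-39,-10,-2],255]
    - [[0,0,0],[-39,-10,-2],255]

```text
time_s: 22.25
tcp_pos: [464.4, -97.9, 224.7]
ee_rot: [0.697, 0.717, 0.0, -0.0]
wrist_force: [0.0, -0.3, -0.2]
grip_width: 0.7
grip_force: 0.0
```

Run:
```python
from h import *
go(555,236,82,0)
for n in("top","side"): print(n,deckfit(snapshot(n),556,235))
t=snapshot("top")
g=ortho(t,555,235.8,90,400,400,5).mean(-1)
th=np.arange(.7,1.4,.01);best=[]
for k in th:
    for off in np.arange(-6,6.1,.5):
        s=np.linspace(4,20,40);ca,sa=np.cos(k),-np.sin(k);px=s*ca+off*sa;py=s*sa-off*ca
        q=lambda d:cv2.remap(g.astype(np.float32),(200-5*(py-d*ca)).astype(np.float32)[None],(200-5*(px+d*sa)).astype(np.float32)[None],1).mean()
        best.append((q(0)-.5*q(3)-.5*q(-3),k,off))
best.sort(reverse=True);print([(round(float(k)+.026,3),o) for a,k,o in best[:4]])
```

```text
tcp [464.4 -97.9 224.7] yaw 1.6 F [ 0.  -0.3 -0.2] tq [-0.02 -0.08  0.04] t 22.25 grip 0.7026627347109877 0.0 q [-0.46  0.28  1.56  0.    1.31 -0.49]
 turn [-1.0000e-04 -2.0000e-04  1.6002e+00]  shift cm [33.11  10.039 14.277]
top (553.9970703125, 235.64511108398438, array([100.48751068, 134.64227295]), 88.521728515625)
side (557.5620269775391, 236.64306640625, array([ 99.13673401, 134.07858276]), 88.49256896972656)
[(1.086, np.float64(0.5)), (1.076, np.float64(0.5)), (1.046, np.float64(1.0)), (1.036, np.float64(1.0))]
```

All is where it should be, so I'm handing in.

```bash
python3 -c "
from cell import *
print(finish_job())"
```

```text
the job is handed in; nothing more can be done
None
```

The job is handed in, with no verdict returned: the pointer measures within about 0.03 rad of the tab, the start button bottomed out at about 9 N and was let go, the timer moved under 1 mm and 0.01 rad, and no contact with other items was seen.

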